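Open the strapped cleaner bottle's safety cap

ROBOT

A 6-joint arm with a two-finger parallel gripper is mounted at the origin on the work surface. World frame = base frame: x ahead of the robot, y to its left, z up, the work surface at z = 0. Lengths are in m, angles in rad, forces in N, time in s.
With the tool pointing down it reaches from about 0.25 to 0.775 m from the base axis. Payload 4 kg.
Tool frame: the origin (TCP) lies at the very end of the fingers, on their centre line; the grasp point (between the pads) lies 19 mm behind it; y points along the fingers, x is the direction in which the jaws open and shut, and the axes are right-handed (so a half turn about y gives the same grasp; the last joint's range is limited). The gripper opens to 94 mm and grips with 3 to 60 N. Pads are 16 mm wide; open, the fingers measure 119 mm over their backs; the gripper's body (75 mm by 177 mm) begins 78 mm behind the grasp point.
Start: joints at [-1.305, 0.087, 1.371, -0, 1.684, -0.103], TCP at [0.198, -0.513, 0.206] pointing down, gripper open.
Joint ranges: [-3.1, 3.1], [-0.76, 2.03], [0.27, 2.55], [-1.08, 4.22], [0.17, 2.65], [-2.57, 2.57]. Speed limits (rad/s): [2.79, 2.79, 3.14, 3.14, 3.14, 3.14].

INTERFACE

Orientations are given as [roll, pitch, yaw] about the fixed x, y, z axes, in that order (R = Rz(yaw) Ry(pitch) Rx(roll)).
In Python, from bench import robot gives the robot as it stands.
- The arm moves only by the shell command python3 -m handwheel 'ROWS' [OPENING]. ROWS is JSON, a list of rows, each an object with "delta_pos": the shift along the tool's x, y, z in mm, a list of three; "yaw": the turn about the tool's y in rad. A call has 1 to 12 rows; each row is the pose to reach, as a shift and turn from the pose commanded when the call began, along the tool's axes at that moment; what a row does not reach only later rows make up. A row lasts 1/10 s, in which the tool goes at most 50 mm and 8.59 degrees, less where a joint would pass 70% of its speed; a pose out of reach is approached as far as the arm can. A call with a gripper value outside its range is refused whole. OPENING is the closure in counts, from 0 (fully open) to 255 (shut), set as the call begins (- or left out, the last holds). The fingers move at their own pace and stop on an object; the grip force is fixed at half the most. Time passes only in rows, so rows that repeat a pose let the fingers close. It gives the time, the measured TCP pose, the force and the opening at its end, in the units of the state.
- robot.get_obs(): the state, without advancing time (a new reading comes with each control period).
- robot.snapshot(name): name is "scene" or "top" or "wrist"; returns a dict with "image" (480x640x3 uint8, red, green, blue), "fx", "fy", "cx", "cy" (pixels), "k1" (the pictures are not rectified: a ray, as slopes to the right and down, at radius r is drawn at 1 + k1 r^2 times it, then the intrinsics apply), "rvec" (rotation vector, rad) and "tvec" (3), from world to camera coordinates, as OpenCV has them. Camera axes: x right, y down, z forward; pixel columns grow to the right and rows downward; lengths in m; the calibration is good to about 2 mm. A picture is of the moment at which its call begins. There is no depth.
- robot.close_job(): hands the job in, once; it reports no verdict.
The state is a dict: "time": time; "joint_positions": joint angles; "qvel": joint speeds; "joint_torque": joint torques, N m; "tool_pos": TCP position; "ee_rot": TCP orientation; "wrist_force": force on the tool from outside, world axes, zero at the start; "wrist_torque": the same for the moment, N m; "width": finger opening in m.
Only numpy, scipy, OpenCV 4.12 (cv2) and the standard library are available. Lean on these libraries where they do the work, as an engineer would, in place of code of your own. Each camera call takes 0.05 s, during which the arm holds its last target.

TASK

Open the cleaner bottle in its bench holder: first pull the strap tensioner's sprung slide out by its upright tab until its pointer stands opposite the brass marker and leave it there, then press the push-and-turn safety cap down, twist it about a sixth of a turn (60 degrees) anticlockwise (seen from above) while it is down, and lift it off. Finish while still holding the cap in the gripper, level and still, a hand's breadth (about 8 cm) straight above the bottle's neck. Leave the other things where they stand.

Things in the scene. Friction and masses are not known exactly. Their poses are not given: they have to be found in the camera images.
- holder: Fixed bench holder: plywood board 160 (x) x 300 (y) x 18 mm; bottle and tensioner are fixed on it. Origin: centre of the board's underside, on the table; z up. In its frame, mm: bottle axis x 10, y -75. The tensioner lies along y at x -33: housing y -28 to 32, top z 53; its rod (10 diameter, centre z 46) comes out towards +y. Beside the rod a scale block, x -4 to 22, y 53 to 143, top z 34.
- gauge (a joint): Sprung slide of the strap tensioner, in m: 0 = fully in, grows as the tab is pulled out along the holder's +y, up to 0.065. Starts nearly in. Pulling takes 5 to 7 N; a brake holds it where it is left, so it does not spring back.
- gauge_tab (a point): Centre of the top edge of the slide's upright dark steel tab, 106 mm above the table. The tab is a plate 30 mm wide along the holder's x and 12 mm thick along the holder's y (the pulling direction); it reaches down past the rod (top of rod 51 mm above the table). Pinch it from above across its thickness. Axes as the holder's.
- pointer (a point): Tip of the slide's thin pointer arm (3 mm thick along y), which reaches from under the tab over the scale block. Axes as the holder's. It moves with the slide.
- mark (a point): Tip of the brass marker on the scale block: a small brass saddle with a thumbscrew and a narrow tongue towards the pointer, clamped immovably, 22 to 52 mm further out (holder +y) than the pointer at the start, differing each time. Axes as the holder's. The slide is right when pointer and mark have the same y in the holder's frame.
- cap: Grey round push-and-turn safety cap, 32 mm high, 54 mm diameter (16 flat side faces 22.5 degrees apart, one facing the cap's +x). Loose, about 35 g. Origin: centre of its lower rim, z up. Closed, its rim is 156 mm and its top 188 mm above the table. Press it at least 6 mm down to turn it; it stops hard 9 mm down. Spring: 6 N at first, about 14 N fully down. Clockwise it is blocked.
- bottle_neck (a point): Centre of the top of the white bottle's neck, under the cap, 171 mm above the table. Held down, the cap turns anticlockwise from above; from 45 degrees past closed it is free and lifts straight off; an end stop comes at about 80. Bottle: 80 diameter up to 108 mm above the table, then a shoulder narrowing to 42 diameter at 134 to 139, then the neck, 27 diameter. It does not move. Axes as the holder's.
- tin: Bystander: steel tin, 44 mm diameter, 55 mm high, on the holder board between bottle and scale block. Origin: centre of its underside.
- stopper: Bystander: black rubber bung, 34 mm diameter, 28 mm high, on the board beyond the scale block. Origin: centre of its underside.
- mug: Bystander: steel mug, 76 mm diameter, 85 mm high, on the table beside the bottle. Origin: centre of its underside.
- spoon: Bystander: white spoon 240 mm long lying in front of the holder, on the robot's side.
- bowl: Bystander: white bowl, 130 mm diameter, 60 mm high, behind the holder. Origin: centre of its underside.
- sanitizer: Bystander: white bottle with black cap, 60 mm diameter, 170 mm high, standing loose behind the holder. Origin: centre of its underside.
- wrench: Bystander: steel wrench lying on the robot's right.
Things that resemble listed ones, but are neither listed nor needed, are in the scene too. What is shaped like the cap but purple or red is not meant.

How it is judged:
By the outcome, as a careful person would: the job done as asked, in the order asked, and still so for the second after the job is handed in, while the arm keeps its last pose, push and grip.
It also fails if it takes over 58 s, if anything falls off the work surface, if the arm or the gripper's body presses on something with over 40 N, if the wrist force passes 120 N, or if a joint passes its speed limit or range.

## Working session

There is one attempt and no reset: what is moved stays moved. The work goes in short steps, Python scripts to look and compute and a shell command to move; the robot and the scene stay as the last step left them, time stands still between calls to the robot, and variables do not carry over. Pictures are saved under pics/ and viewed, and the job is handed in when it is done.

```bash
mkdir -p pics; ls; python3 - <<'E'
from bench import robot
import cv2,pickle
o=robot.get_obs()
for k in o: print(k,o[k])
S={}
for n in("scene","top","wrist"):
    s=robot.snapshot(n);S[n]=s
    cv2.imwrite(f"pics/{n}0.png",s["image"][:,:,::-1])
    print(n,{k:v for k,v in s.items() if k!="image"})
pickle.dump(S,open("s0.pkl","wb"))
E
```

```text
pics
time 0.0
joint_positions [-1.30512085e+00  8.79427084e-02  1.37223205e+00 -1.22072195e-05
  1.68358415e+00 -1.03098666e-01]
qvel [ 0.00066172 -0.00147286  0.00189688  0.00126685 -0.00024741 -0.00044936]
joint_torque [ 2.26751348e-03 -3.40179420e+01 -3.02427793e+01  7.20414030e-02
  3.29855410e-02 -1.77439365e-04]
tool_pos [ 0.19810967 -0.51250286  0.20432216]
ee_rot [-1.57058545  0.00215599 -1.20202331]
wrist_force [ 0.01878777 -0.07430245  0.54354598]
wrist_torque [-0.01585539  0.02119114  0.00579468]
width 0.09376424019037745
scene {'fx': 601.5426448678684, 'fy': 601.5426448678684, 'cx': 312.39396819803153, 'cy': 241.64380278805163, 'k1': -0.1488551962796962, 'rvec': array([ 0.6849518 ,  2.64561436, -1.11341044]), 'tvec': array([ 0.54048677, -0.00866086,  1.41547804])}
top {'fx': 615.1194023772008, 'fy': 615.1194023772008, 'cx': 325.0203940739959, 'cy': 234.0454637223501, 'k1': -0.061868134942780054, 'rvec': array([ 2.13732102, -2.16871182,  0.1340361 ]), 'tvec': array([-0.13734681,  0.55930552,  1.63510452])}
wrist {'fx': 337.1662081822301, 'fy': 337.1662081822301, 'cx': 320.7933836376155, 'cy': 239.7894182100566, 'k1': 0.003363051047490163, 'rvec': array([-2.40612761,  1.64689053,  0.22408905]), 'tvec': array([-0.54837606, -0.03050613,  0.39294942])}
```

View pics/scene0.png

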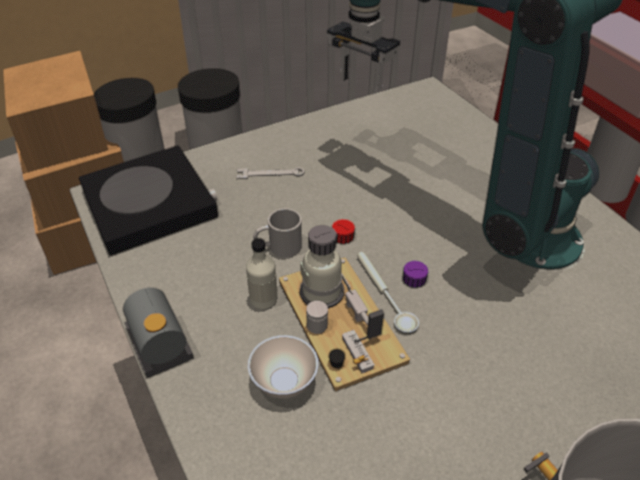

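View pics/top0.png

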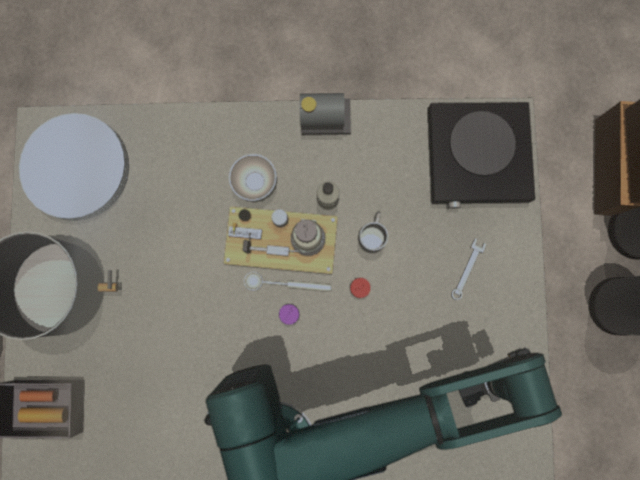

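View pics/wrist0.png

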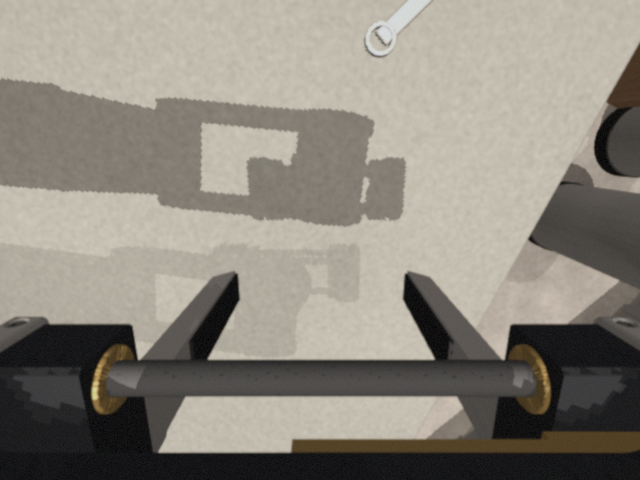

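Seen: cap candidates in the scene view are grey on the bottle (321,238), red (343,231) and purple (415,273). Grey, on the white bottle, is the described one. The tab is the dark plate at (375,323), and the brass marker is near (358,360). I'll check in close crops.

```bash
python3 - <<'E'
import cv2
a=cv2.imread("pics/scene0.png")[210:390,260:430];cv2.imwrite("pics/sc0.png",cv2.resize(a,(680,720)[:2],interpolation=cv2.INTER_CUBIC)[:600] if 0 else cv2.resize(a,None,fx=3.33,fy=3.33,interpolation=cv2.INTER_CUBIC))
a=cv2.imread("pics/top0.png")[200:280,215:345];cv2.imwrite("pics/tc0.png",cv2.resize(a,None,fx=6,fy=6,interpolation=cv2.INTER_CUBIC))
E
```

```text
(no output)
```

View pics/sc0.png

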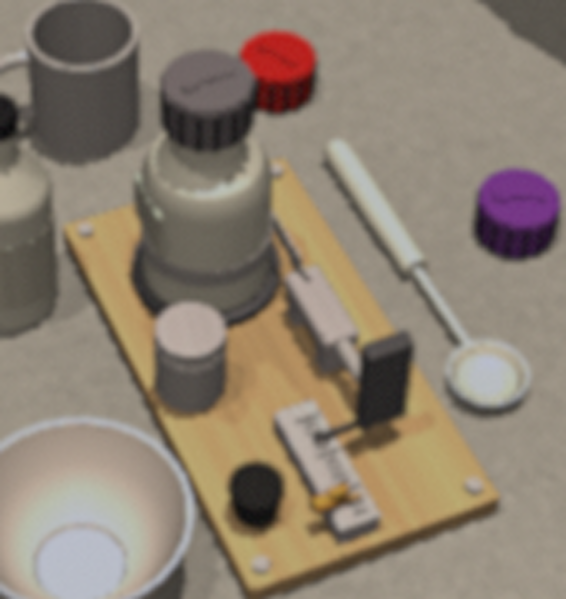

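View pics/tc0.png

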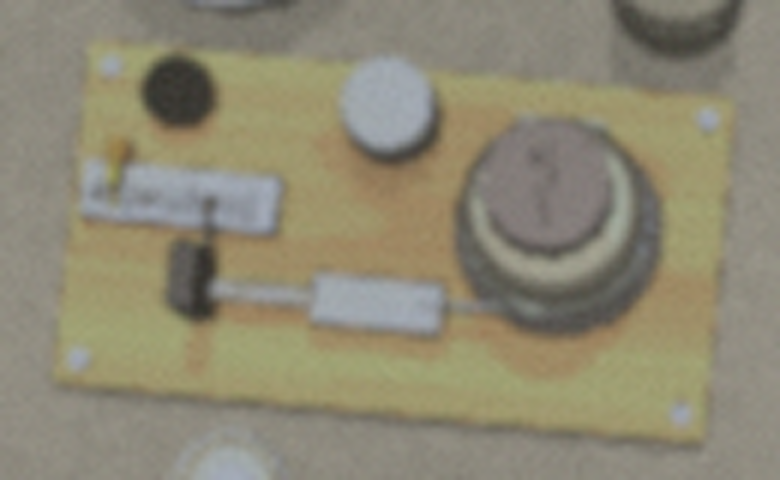

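The crops show the grey cap on the white bottle and the dark upright tab. The brass marker is at the far end of the scale block, at top crop (117,175), and the pointer tip is near (210,200). Next I fit the holder pose.

```bash
cat > h.py <<'E'
import numpy as np,cv2,pickle
from scipy.optimize import least_squares
def proj(s,P):
    K=np.array([[s['fx'],0,s['cx']],[0,s['fy'],s['cy']],[0,0,1]])
    return cv2.projectPoints(np.array(P,float).reshape(-1,1,3),s['rvec'],s['tvec'],K,np.array([s['k1'],0,0,0,0.]))[0].reshape(-1,2)
def ray(s,uv):
    K=np.array([[s['fx'],0,s['cx']],[0,s['fy'],s['cy']],[0,0,1]])
    n=cv2.undistortPoints(np.array([[uv]],float),K,np.array([s['k1'],0,0,0,0.]))[0,0]
    R=cv2.Rodrigues(s['rvec'])[0]
    return -R.T@s['tvec'],R.T@np.array([n[0],n[1],1])
def atz(s,uv,z):
    c,d=ray(s,uv);return c+d*(z-c[2])/d[2]
def tow(h,P):
    c,s=np.cos(h[2]),np.sin(h[2]);P=np.atleast_2d(P)
    return np.c_[h[0]+c*P[:,0]-s*P[:,1],h[1]+s*P[:,0]+c*P[:,1],P[:,2]]
def toh(h,p):
    c,s=np.cos(h[2]),np.sin(h[2]);d=np.array(p[:2])-h[:2]
    return np.array([c*d[0]+s*d[1],-s*d[0]+c*d[1]])
E
python3 - <<'E'
from h import *
S=pickle.load(open("s0.pkl","rb"))
t=lambda u,v:((u+.5)/6-.5+215,(v+.5)/6-.5+200)
f=lambda u,v:((u+.5)/3.33-.5+260,(v+.5)/3.33-.5+210)
z=.018
P=np.array([[.08,.15,z],[.08,-.15,z],[-.08,-.15,z],[-.08,.15,z]])
T=np.array([t(90,43),t(733,98),t(703,437),t(57,383)])
F=np.array([f(255,592),f(68,228),f(285,162),f(497,500)])
def r(h,w): 
    W=tow(h,P);o=[]
    if w&1:o.append(proj(S['top'],W)-T)
    if w&2:o.append(proj(S['scene'],W)-F)
    return np.ravel(o)
for w in(1,2,3):
    q=least_squares(r,[.5,.1,0],args=(w,));print(w,q.x,np.round(q.fun,1))
h=q.x;np.save("h.npy",h)
print("cap top",tow(h,[.01,-.075,.188]), atz(S['top'],t(550,183),.188),atz(S['scene'],f(209,84),.188))
for n,a,b,zz in(("tab",t(188,275),f(388,350),.106),("point",t(210,200),f(318,437),.038),("mark",t(117,185),f(330,500),.038)):
    for s,u in(("top",a),("scene",b)):
        p=atz(S[s],u,zz);print(n,s,p,toh(h,p))
E
```

```text
1 [ 0.54643948 -0.02282284 -0.09907371] [-0.3 -0.4  0.5 -0.7  0.7  0.7 -0.9  0.4]
2 [ 0.54179531 -0.0161646  -0.1111417 ] [-1.1  0.7 -1.3 -0.4  0.5 -1.1  1.9  0.2]
3 [ 0.54332863 -0.01880279 -0.10559034] [-1.6  0.4 -0.7  0.8 -1.   2.2 -2.6  1.1 -2.  -0.  -2.8 -0.7 -1.1 -1.6
  0.7 -0.8]
cap top [[ 0.54536837 -0.09443902  0.188     ]] [ 0.54810752 -0.09977971  0.188     ] [ 0.54450436 -0.09107626  0.188     ]
tab top [0.52141884 0.06027795 0.106     ] [-0.03012242  0.07633114]
tab scene [0.52044721 0.07098383 0.106     ] [-0.03221697  0.08687499]
point top [0.5630837 0.0594095 0.038    ] [0.01140192 0.07985876]
point scene [0.55721647 0.06204341 0.038     ] [0.00528976 0.08185963]
mark top [0.57057466 0.10168952 0.038     ] [0.01439508 0.1226928 ]
mark scene [0.57442587 0.10287796 0.038     ] [0.01809959 0.12428053]
```

```bash
cat >> h.py <<'E'
from scipy.spatial.transform import Rotation as Ro
def delta(o,target,yaw=None):
    R=Ro.from_euler('xyz',o['ee_rot']).as_matrix()
    d=R.T@(np.array(target)-o['tool_pos'])*1000
    y=o['ee_rot'][2]
    dy=None if yaw is None else -((yaw-y+np.pi)%(2*np.pi)-np.pi)
    print("delta mm",np.round(d,1),"yaw",dy)
def look(n,name):
    from bench import robot
    s=robot.snapshot(n);cv2.imwrite(f"pics/{name}.png",s["image"][:,:,::-1]);pickle.dump(s,open(name+".pkl","wb"));return s
E
python3 - <<'E'
from h import *
from bench import robot
o=robot.get_obs();S=pickle.load(open("s0.pkl","rb"))['wrist']
R=Ro.from_euler('xyz',o['ee_rot']).as_matrix();Rc=cv2.Rodrigues(S['rvec'])[0]
c=-Rc.T@S['tvec'];print("cam in tool",R.T@(c-o['tool_pos']));print("cam axes in tool (cols)",(R.T@Rc.T).round(2))
delta(o,[.521,.065,.25],-1.675)
E
```

```text
cam in tool [-0.00035918 -0.1807851   0.07438651]
cam axes in tool (cols) [[ 1.    0.   -0.  ]
 [ 0.   -0.26  0.96]
 [ 0.   -0.96 -0.26]]
delta mm [-422.5  -44.6  509.4] yaw 0.4729916658417781
```

```bash
python3 -m handwheel '[{"delta_pos":[0,-50,0],"yaw":0},{"delta_pos":[-40,-90,50],"yaw":0.1},{"delta_pos":[-80,-90,100],"yaw":0.2},{"delta_pos":[-120,-90,145],"yaw":0.3},{"delta_pos":[-155,-90,190],"yaw":0.4},{"delta_pos":[-190,-90,225],"yaw":0.47},{"delta_pos":[-220,-90,265],"yaw":0.47},{"delta_pos":[-250,-90,300],"yaw":0.47},{"delta_pos":[-285,-90,340],"yaw":0.47},{"delta_pos":[-315,-90,380],"yaw":0.47},{"delta_pos":[-345,-90,415],"yaw":0.47},{"delta_pos":[-370,-90,450],"yaw":0.47}]' 0
python3 - <<'E'
from h import *
from bench import robot
delta(robot.get_obs(),[.521,.065,.21],-1.675)
E
```

```text
time: 1.35
tool_pos: [0.4638, -0.0387, 0.2954]
ee_rot: [-1.57, -0.0, -1.672]
wrist_force: [1.5, -0.6, 0.1]
width: 0.0938
delta mm [-109.    85.4   46.4] yaw 0.0032211640278845266
```

```bash
python3 -m handwheel '[{"delta_pos":[-40,10,20],"yaw":0},{"delta_pos":[-80,30,40],"yaw":0},{"delta_pos":[-109,60,46],"yaw":0},{"delta_pos":[-109,60,46],"yaw":0},{"delta_pos":[-109,60,46],"yaw":0},{"delta_pos":[-109,60,46],"yaw":0}]'
python3 - <<'E'
from h import *
look("wrist","w1");look("top","t1")
E
```

```text
time: 1.95
tool_pos: [0.5205, 0.0621, 0.2368]
ee_rot: [-1.569, -0.0, -1.673]
wrist_force: [-0.3, -0.4, -0.1]
width: 0.094
```

View pics/w1.png

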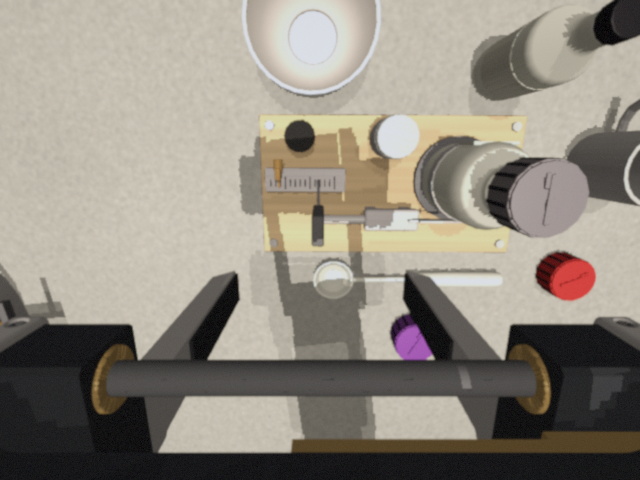

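```bash
python3 - <<'E'
import cv2
a=cv2.imread("pics/w1.png")
cv2.imwrite("pics/w1a.png",cv2.resize(a[140:260,245:405],None,fx=5,fy=5,interpolation=cv2.INTER_CUBIC))
cv2.imwrite("pics/w1b.png",cv2.resize(a[105:260,400:600],None,fx=3.8,fy=3.8,interpolation=cv2.INTER_CUBIC))
E
```

```text
(no output)
```

View pics/w1a.png

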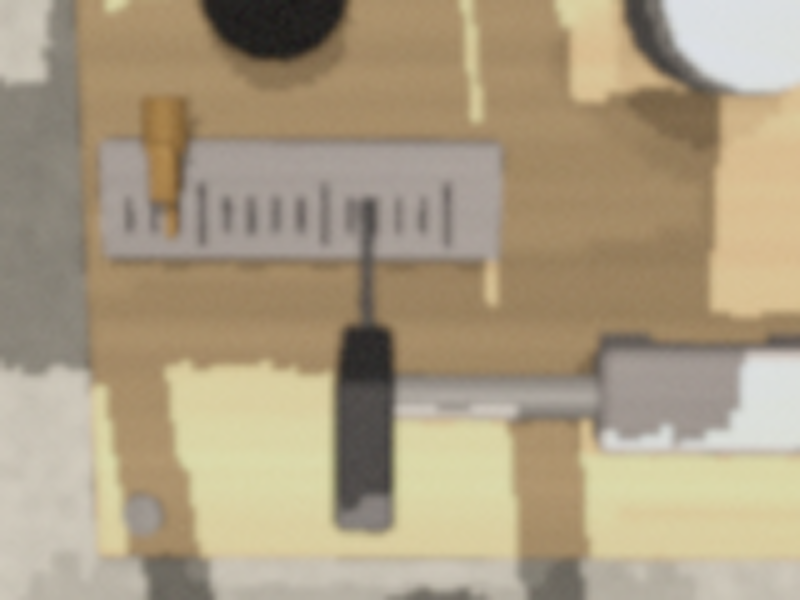

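View pics/w1b.png

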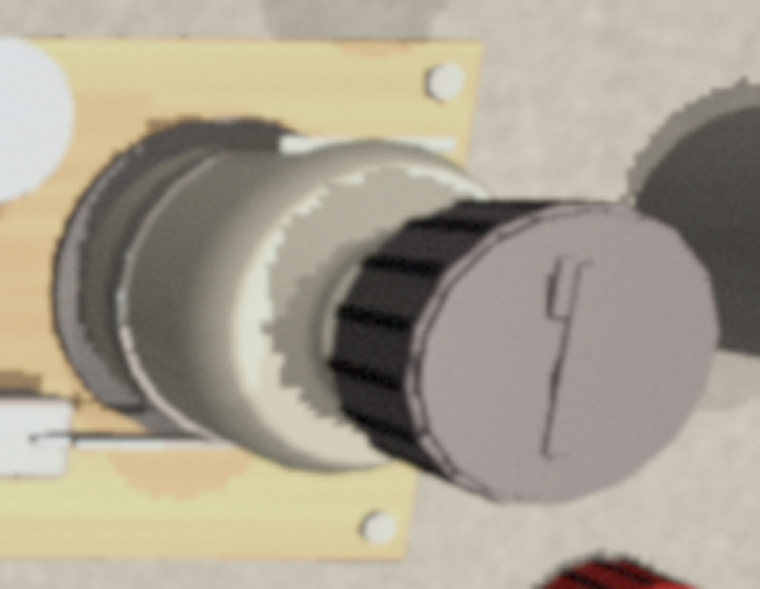

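```bash
python3 - <<'E'
from h import *
from bench import robot
s=pickle.load(open("w1.pkl","rb"))
a=lambda u,v:((u+.5)/5-.5+245,(v+.5)/5-.5+140)
b=lambda u,v:((u+.5)/3.8-.5+400,(v+.5)/3.8-.5+105)
z=.018
P=np.array([[.08,.15,z],[.08,-.15,z],[-.08,-.15,z],[-.08,.15,z]])
W=np.array([(260,115),b(481,40),b(405,557),a(98,557)])
q=least_squares(lambda h:(proj(s,tow(h,P))-W).ravel(),[.5,0,-.1]);h=q.x;print(h,q.fun.round(1));np.save("h.npy",h)
for n,u,zz in(("tab",a(364,452),.106),("ptr",a(369,205),.037),("mark",a(173,234),.037),("mark34",a(173,234),.034),("cap",b(568,352),.188),("block end",a(103,200),.034),("block end",a(501,200),.034)):
    p=atz(s,u,zz);print(n,p.round(4),toh(h,p).round(4))
print("model cap",tow(h,[.01,-.075,.188]))
p=atz(s,a(364,452),.106);o=robot.get_obs();delta(o,[p[0],p[1],.072],h[2]-np.pi/2)
E
```

```text
[ 0.54255366 -0.02118944 -0.10319478] [-1.6 -0.5  1.2 -0.3  0.2  0.8  0.2  0.5]
tab [0.52   0.0649 0.106 ] [-0.0313  0.0833]
ptr [0.5599 0.0604 0.037 ] [0.0089 0.0829]
mark [0.558  0.1048 0.037 ] [0.0024 0.1269]
mark34 [0.5577 0.1052 0.034 ] [0.002  0.1273]
cap [ 0.5463 -0.0975  0.188 ] [ 0.0116 -0.0755]
block end [0.5668 0.1198 0.034 ] [0.0096 0.1428]
block end [0.5578 0.0307 0.034 ] [0.0098 0.0532]
model cap [[ 0.54477458 -0.09682056  0.188     ]]
delta mm [ -3.1 165.4  -1.5] yaw 0.00010022292606493011
```

```bash
python3 -m handwheel '[{"delta_pos":[-3,40,-2],"yaw":0},{"delta_pos":[-3,80,-2],"yaw":0},{"delta_pos":[-3,120,-2],"yaw":0},{"delta_pos":[-3,155,-2],"yaw":0},{"delta_pos":[-3,172,-2],"yaw":0},{"delta_pos":[-3,172,-2],"yaw":0},{"delta_pos":[-3,172,-2],"yaw":0},{"delta_pos":[-3,172,-2],"yaw":0}]'
python3 - <<'E'
from h import *
look("wrist","w2")
E
```

```text
time: 2.85
tool_pos: [0.5203, 0.0657, 0.0661]
ee_rot: [-1.566, 0.0, -1.673]
wrist_force: [-0.1, 0.0, 0.5]
width: 0.0939
```

View pics/w2.png

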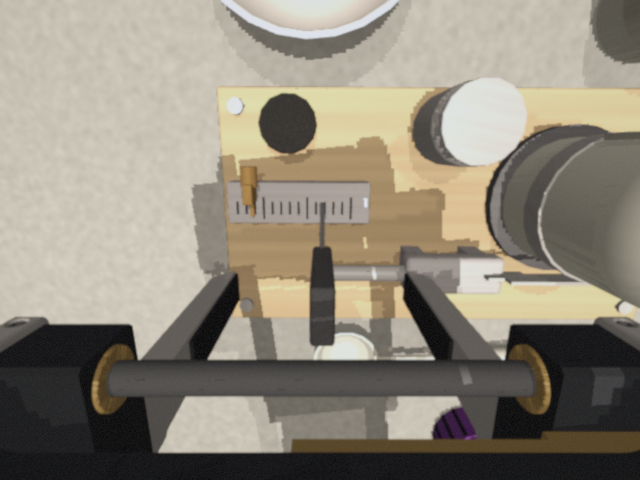

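The tab at (322,295) stands centred between the fingers. The pointer tip is at (322,205) and the mark tongue at (253,213). Closing.

```bash
python3 -m handwheel '[{"delta_pos":[0,0,0],"yaw":0},{"delta_pos":[0,0,0],"yaw":0},{"delta_pos":[0,0,0],"yaw":0},{"delta_pos":[0,0,0],"yaw":0},{"delta_pos":[0,0,0],"yaw":0},{"delta_pos":[0,0,0],"yaw":0},{"delta_pos":[0,0,0],"yaw":0},{"delta_pos":[0,0,0],"yaw":0}]' 255
python3 - <<'E'
from h import *
look("wrist","w3")
a=cv2.imread("pics/w3.png")
cv2.imwrite("pics/w3a.png",cv2.resize(a[160:260,215:375],None,fx=5,fy=5,interpolation=cv2.INTER_CUBIC))
E
```

```text
time: 3.7
tool_pos: [0.5185, 0.0662, 0.0634]
ee_rot: [-1.571, -0.0, -1.672]
wrist_force: [-0.2, 0.3, 0.2]
width: 0.0332
```

View pics/w3a.png

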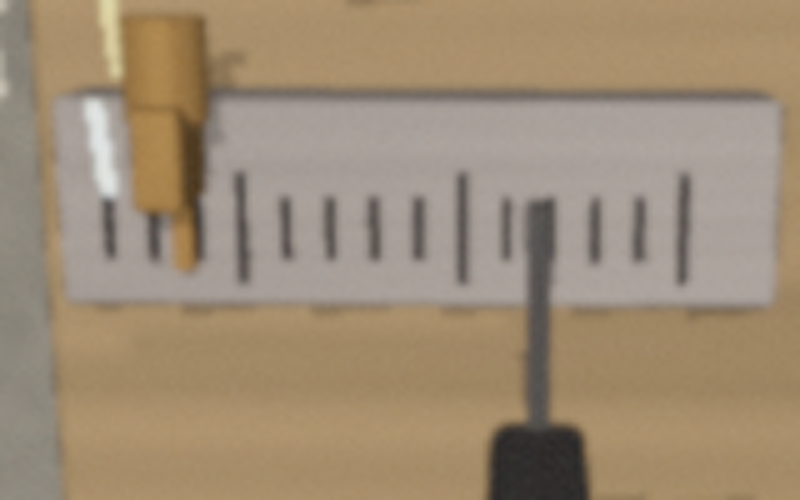

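```bash
python3 -m handwheel '[{"delta_pos":[0,0,0],"yaw":0},{"delta_pos":[0,0,0],"yaw":0},{"delta_pos":[0,0,0],"yaw":0},{"delta_pos":[0,0,0],"yaw":0},{"delta_pos":[0,0,0],"yaw":0}]'
```

```text
time: 4.25
tool_pos: [0.5185, 0.0658, 0.0635]
ee_rot: [-1.571, -0.001, -1.672]
wrist_force: [-0.6, -1.6, 0.3]
width: 0.0115
```

```bash
python3 -m handwheel '[{"delta_pos":[-6,0,0],"yaw":0},{"delta_pos":[-12,0,0],"yaw":0},{"delta_pos":[-18,0,0],"yaw":0},{"delta_pos":[-24,0,0],"yaw":0},{"delta_pos":[-30,0,0],"yaw":0},{"delta_pos":[-36,0,0],"yaw":0},{"delta_pos":[-40,0,0],"yaw":0},{"delta_pos":[-40,0,0],"yaw":0},{"delta_pos":[-40,0,0],"yaw":0}]'
python3 - <<'E'
from h import *
look("wrist","w4")
a=cv2.imread("pics/w4.png")
cv2.imwrite("pics/w4a.png",cv2.resize(a[160:260,260:420],None,fx=5,fy=5,interpolation=cv2.INTER_CUBIC))
E
```

```text
time: 5.15
tool_pos: [0.5227, 0.1052, 0.0634]
ee_rot: [-1.57, -0.002, -1.672]
wrist_force: [-0.7, -4.8, -0.3]
width: 0.0116
```

View pics/w4a.png

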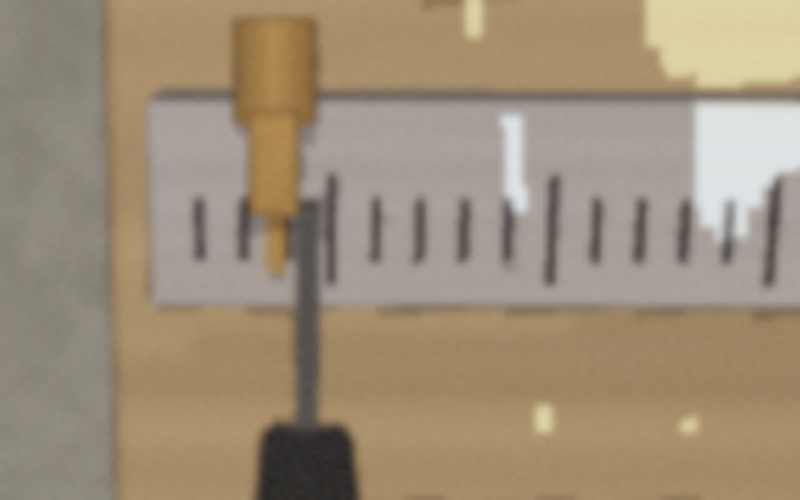

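The pointer tip at crop x≈308 is 32 px (about 4 mm) short of the mark at 276. I'll pull 4 mm more.

```bash
python3 -m handwheel '[{"delta_pos":[-2,0,0],"yaw":0},{"delta_pos":[-4,0,0],"yaw":0},{"delta_pos":[-4,0,0],"yaw":0},{"delta_pos":[-4,0,0],"yaw":0}]'
python3 - <<'E'
from h import *
look("wrist","w5")
a=cv2.imread("pics/w5.png")
cv2.imwrite("pics/w5a.png",cv2.resize(a[175:250,285:385],None,fx=8,fy=8,interpolation=cv2.INTER_CUBIC))
E
```

```text
time: 5.6
tool_pos: [0.5231, 0.109, 0.0634]
ee_rot: [-1.57, -0.002, -1.672]
wrist_force: [1.0, -4.9, 0.0]
width: 0.0117
```

View pics/w5a.png

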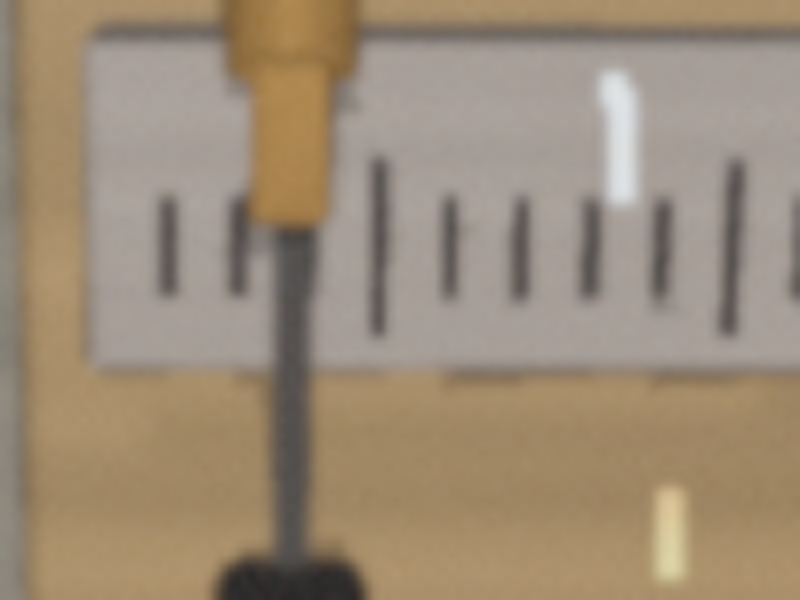

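The pointer (crop x≈294) now covers the tongue under the saddle (centre ≈292), so it is aligned. Releasing and rising.

```bash
python3 -m handwheel '[{"delta_pos":[0,0,0],"yaw":0},{"delta_pos":[0,0,0],"yaw":0},{"delta_pos":[0,0,0],"yaw":0},{"delta_pos":[0,0,0],"yaw":0},{"delta_pos":[0,0,0],"yaw":0},{"delta_pos":[0,0,0],"yaw":0},{"delta_pos":[0,-40,0],"yaw":0},{"delta_pos":[0,-90,0],"yaw":0},{"delta_pos":[0,-140,0],"yaw":0},{"delta_pos":[0,-180,0],"yaw":0},{"delta_pos":[0,-180,0],"yaw":0},{"delta_pos":[0,-180,0],"yaw":0}]' 0
python3 - <<'E'
from h import *
look("wrist","w6")
a=cv2.imread("pics/w6.png")
cv2.imwrite("pics/w6a.png",cv2.resize(a[120:240,260:420],None,fx=5,fy=5,interpolation=cv2.INTER_CUBIC))
E
```

```text
time: 6.85
tool_pos: [0.5235, 0.1101, 0.2446]
ee_rot: [-1.568, 0.001, -1.672]
wrist_force: [-0.2, -1.2, -0.6]
width: 0.0936
```

View pics/w6a.png

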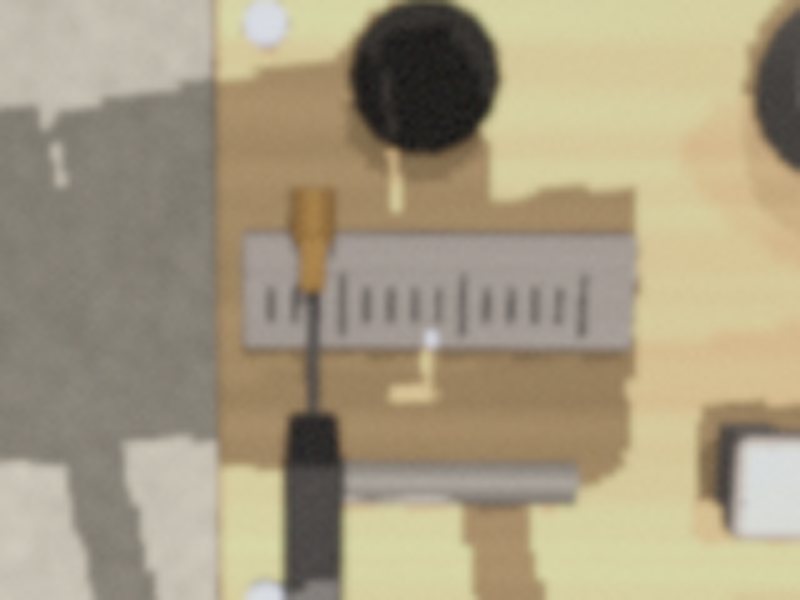

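View pics/w6.png

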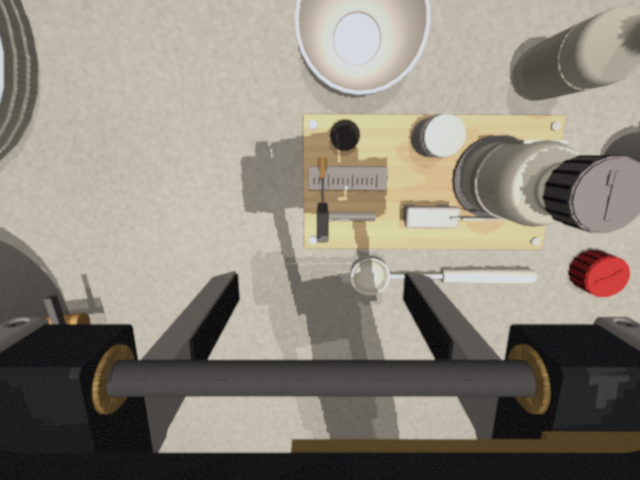

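The slide stayed put: pointer tip (312,295) directly meets the marker at (312,280). Moving over the cap.

```bash
python3 -m handwheel '[{"delta_pos":[0,-30,0],"yaw":0},{"delta_pos":[45,-40,10],"yaw":0},{"delta_pos":[90,-40,20],"yaw":0},{"delta_pos":[135,-40,30],"yaw":0},{"delta_pos":[175,-40,38],"yaw":0},{"delta_pos":[204,-40,43],"yaw":0},{"delta_pos":[204,-40,43],"yaw":0},{"delta_pos":[204,-40,43],"yaw":0},{"delta_pos":[204,-40,43],"yaw":0}]'
python3 - <<'E'
from h import *
look("wrist","w7");look("top","t7")
E
```

```text
time: 7.8
tool_pos: [0.5447, -0.0962, 0.2821]
ee_rot: [-1.573, 0.001, -1.671]
wrist_force: [-0.6, 0.2, -0.8]
width: 0.0942
```

View pics/w7.png

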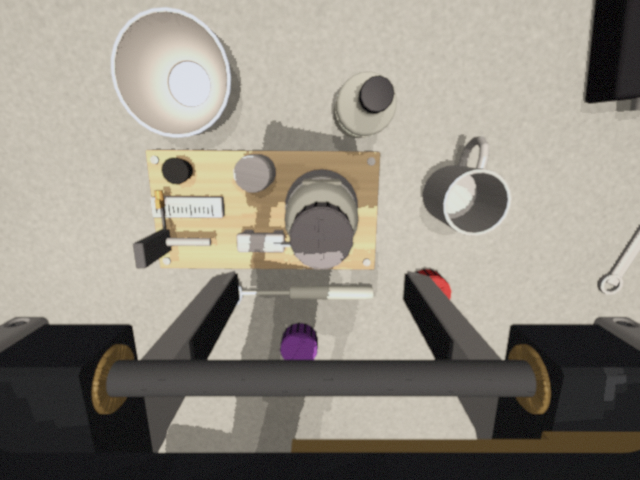

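```bash
python3 - <<'E'
import cv2,numpy as np
a=cv2.imread("pics/w7.png")[190:275,275:365].astype(float)
a=np.clip((a-20)*1.7,0,255).astype('uint8')
cv2.imwrite("pics/w7a.png",cv2.resize(a,None,fx=7,fy=7,interpolation=cv2.INTER_CUBIC))
E
```

```text
(no output)
```

View pics/w7a.png

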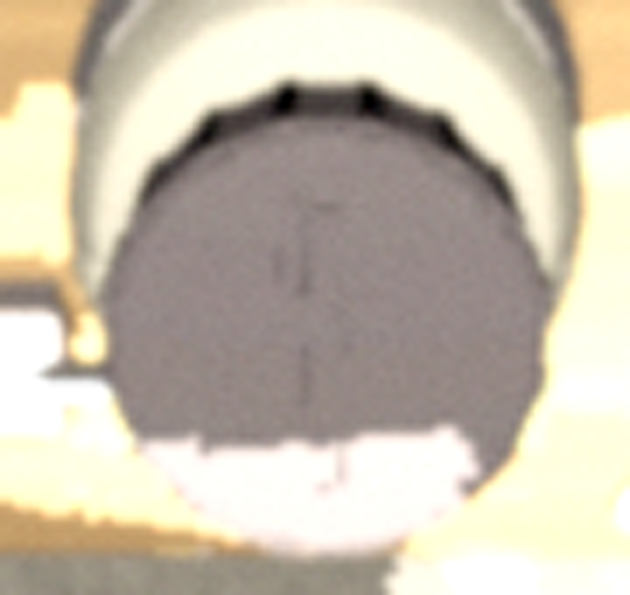

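The facet ribs sit symmetrically about crop x=328, so a flat faces the tool's z. The jaws along tool x then also meet flats, and no extra yaw is needed. Next I locate the centre.

```bash
python3 - <<'E'
from h import *
from bench import robot
s=pickle.load(open("w7.pkl","rb"));h=np.load("h.npy")
b=lambda u,v:((u+.5)/7-.5+275,(v+.5)/7-.5+190)
L,R_,T,B=[atz(s,b(*q),.188) for q in((107,335),(548,335),(328,115),(328,555))]
print(L,R_,T,B,(L+R_)/2,(T+B)/2,np.linalg.norm(L-R_),np.linalg.norm(T-B))
c=atz(s,b(328,335),.188);c=np.array([((L+R_)/2)[0]*.5+((T+B)/2)[0]*.5,((L+R_)/2)[1]*.5+((T+B)/2)[1]*.5])
print(c,"model",tow(h,[.01,-.075,.188]))
delta(robot.get_obs(),[c[0],c[1],.153])
E
```

```text
[ 0.54843176 -0.07059322  0.188     ] [ 0.54320836 -0.12351529  0.188     ] [ 0.57246245 -0.09974846  0.188     ] [ 0.51776284 -0.09435088  0.188     ] [ 0.54582006 -0.09705426  0.188     ] [ 0.54511264 -0.09704967  0.188     ] 0.053179215685660024 0.0549652762806756
[ 0.54546635 -0.09705196] model [[ 0.54477458 -0.09682056  0.188     ]]
delta mm [  1.1 130.1   0.7] yaw None
```

```bash
python3 -m handwheel '[{"delta_pos":[1,40,1],"yaw":0},{"delta_pos":[1,75,1],"yaw":0},{"delta_pos":[1,100,1],"yaw":0},{"delta_pos":[1,120,1],"yaw":0},{"delta_pos":[1,129,1],"yaw":0},{"delta_pos":[1,129,1],"yaw":0},{"delta_pos":[1,129,1],"yaw":0},{"delta_pos":[1,129,1],"yaw":0}]'
python3 -m handwheel '[{"delta_pos":[0,0,0],"yaw":0},{"delta_pos":[0,0,0],"yaw":0},{"delta_pos":[0,0,0],"yaw":0},{"delta_pos":[0,0,0],"yaw":0},{"delta_pos":[0,0,0],"yaw":0},{"delta_pos":[0,0,0],"yaw":0},{"delta_pos":[0,0,0],"yaw":0},{"delta_pos":[0,0,0],"yaw":0},{"delta_pos":[0,0,0],"yaw":0},{"delta_pos":[0,0,0],"yaw":0}]' 255
python3 - <<'E'
from h import *
look("wrist","w8")
E
```

```text
time: 8.7
tool_pos: [0.547, -0.0985, 0.1564]
ee_rot: [-1.567, -0.001, -1.672]
wrist_force: [-0.3, 0.3, 0.6]
width: 0.094
time: 9.7
tool_pos: [0.546, -0.0977, 0.1544]
ee_rot: [-1.571, 0.001, -1.671]
wrist_force: [0.2, 5.7, 1.0]
width: 0.0538
```

View pics/w8.png

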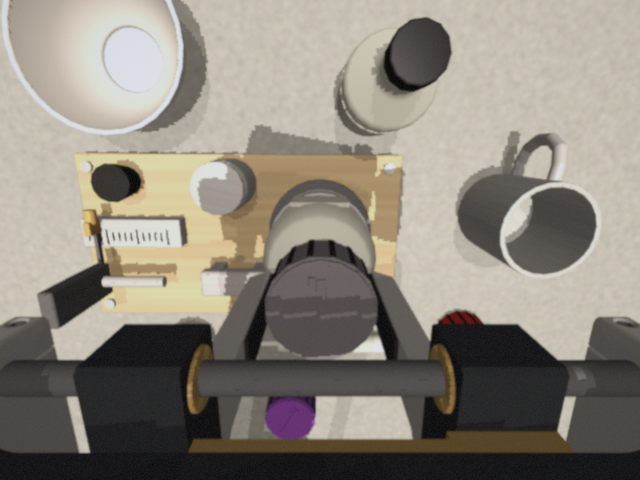

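Cap gripped (width 53.8 mm). There is a small side force of 5.7 N in +y, so I nudge 0.5 mm and press 8 mm.

```bash
python3 -m handwheel '[{"delta_pos":[-0.5,2,0],"yaw":0},{"delta_pos":[-0.5,4,0],"yaw":0},{"delta_pos":[-0.5,6,0],"yaw":0},{"delta_pos":[-0.5,8,0],"yaw":0},{"delta_pos":[-0.5,8,0],"yaw":0},{"delta_pos":[-0.5,8,0],"yaw":0}]'
python3 - <<'E'
from h import *
look("wrist","w9");look("scene","s9")
a=cv2.imread("pics/s9.png")
cv2.imwrite("pics/s9a.png",cv2.resize(a[180:330,240:400],None,fx=4,fy=4,interpolation=cv2.INTER_CUBIC))
E
```

```text
time: 10.35
tool_pos: [0.5465, -0.0982, 0.149]
ee_rot: [-1.568, -0.001, -1.672]
wrist_force: [-3.3, 3.7, 8.2]
width: 0.0535
```

View pics/w9.png

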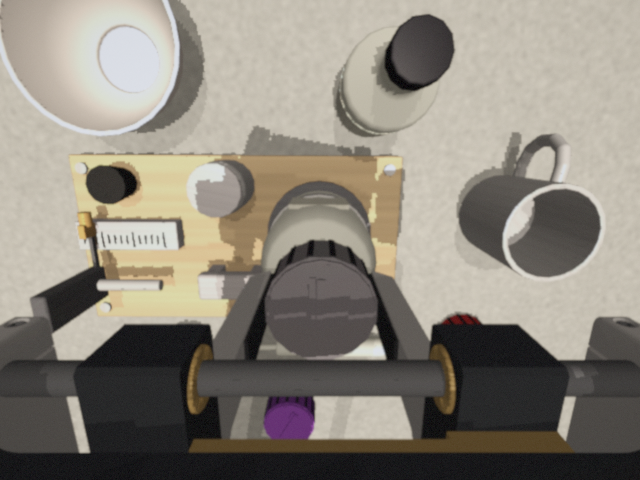

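View pics/s9a.png

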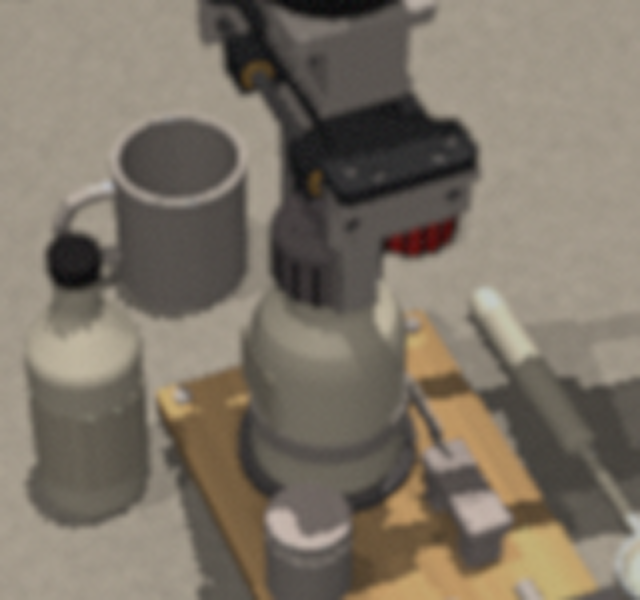

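No slip: the cap sits at the same pixels relative to the fingers. Measured z suggests only about 5.5 mm down, so I press 2 mm further and check.

```bash
python3 -m handwheel '[{"delta_pos":[0,1,0],"yaw":0},{"delta_pos":[0,2,0],"yaw":0},{"delta_pos":[0,2,0],"yaw":0},{"delta_pos":[0,2,0],"yaw":0}]';python3 -m handwheel '[{"delta_pos":[0,0,0],"yaw":0}]'
```

```text
time: 10.85
tool_pos: [0.5465, -0.0982, 0.1477]
ee_rot: [-1.568, -0.001, -1.672]
wrist_force: [-3.9, 5.0, 10.8]
width: 0.0541
time: 10.95
tool_pos: [0.5465, -0.0982, 0.1478]
ee_rot: [-1.568, -0.001, -1.672]
wrist_force: [-2.9, 3.9, 10.6]
width: 0.0537
```

```bash
python3 -m handwheel '[{"delta_pos":[0,1,0],"yaw":0},{"delta_pos":[0,2,0],"yaw":0},{"delta_pos":[0,2,0],"yaw":0},{"delta_pos":[0,2,0],"yaw":0}]'
```

```text
time: 11.35
tool_pos: [0.5465, -0.0982, 0.1462]
ee_rot: [-1.567, -0.001, -1.672]
wrist_force: [-3.4, 4.6, 12.6]
width: 0.0535
```

```bash
python3 -m handwheel '[{"delta_pos":[0,0,0],"yaw":-0.08},{"delta_pos":[0,0,0],"yaw":-0.16},{"delta_pos":[0,0,0],"yaw":-0.24},{"delta_pos":[0,0,0],"yaw":-0.32},{"delta_pos":[0,0,0],"yaw":-0.4},{"delta_pos":[0,0,0],"yaw":-0.4}]'
python3 - <<'E'
from h import *
look("wrist","w10")
E
```

```text
time: 11.95
tool_pos: [0.5481, -0.0986, 0.1467]
ee_rot: [-1.564, -0.004, -1.271]
wrist_force: [-1.0, 4.5, 10.3]
width: 0.0538
```

View pics/w10.png

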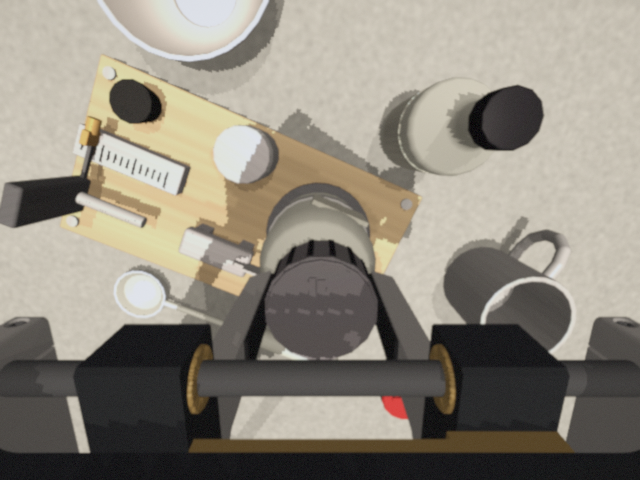

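The cap turned with the gripper: its engraved mark stays at (318,285). Continuing to about 60°.

```bash
python3 -m handwheel '[{"delta_pos":[0,0.5,0],"yaw":-0.08},{"delta_pos":[0,0.5,0],"yaw":-0.16},{"delta_pos":[0,0.5,0],"yaw":-0.24},{"delta_pos":[0,0.5,0],"yaw":-0.32},{"delta_pos":[0,0.5,0],"yaw":-0.4},{"delta_pos":[0,0.5,0],"yaw":-0.48},{"delta_pos":[0,0.5,0],"yaw":-0.56},{"delta_pos":[0,0.5,0],"yaw":-0.64},{"delta_pos":[0,0.5,0],"yaw":-0.65},{"delta_pos":[0,0.5,0],"yaw":-0.65}]'
python3 - <<'E'
from h import *
look("wrist","w11")
E
```

```text
time: 13.0
tool_pos: [0.5486, -0.0991, 0.1465]
ee_rot: [-1.568, -0.009, -0.622]
wrist_force: [-0.6, 2.9, 12.5]
width: 0.0538
```

View pics/w11.png

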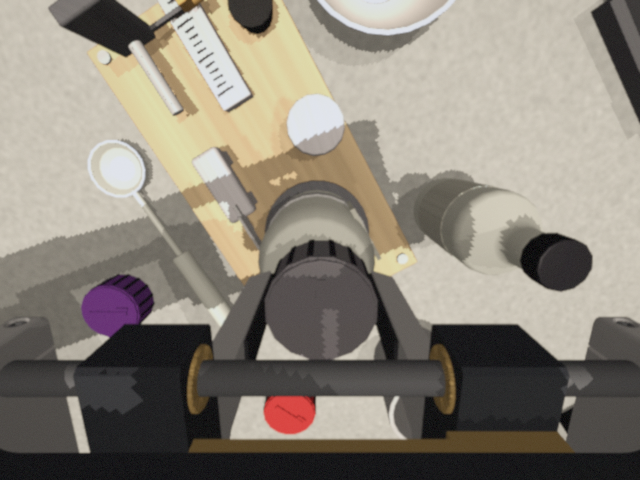

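```bash
python3 -m handwheel '[{"delta_pos":[0,-4,0],"yaw":0},{"delta_pos":[0,-9,0],"yaw":0},{"delta_pos":[0,-15,0],"yaw":0},{"delta_pos":[0,-22,0],"yaw":0},{"delta_pos":[0,-22,0],"yaw":0}]'
python3 - <<'E'
from h import *
look("wrist","w12")
E
```

```text
time: 13.55
tool_pos: [0.5462, -0.0988, 0.1645]
ee_rot: [-1.572, -0.001, -0.623]
wrist_force: [0.4, 0.3, 0.3]
width: 0.0534
```

View pics/w12.png

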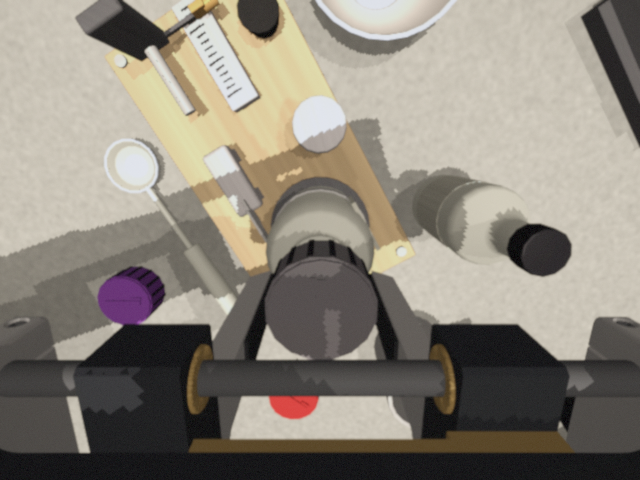

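The cap comes off freely with no pull force and is still at (321,300) in the fingers. Rising to an 8 cm gap.

```bash
python3 -m handwheel '[{"delta_pos":[0,-15,0],"yaw":0},{"delta_pos":[0,-35,0],"yaw":0},{"delta_pos":[0,-55,0],"yaw":0},{"delta_pos":[0,-72,0],"yaw":0},{"delta_pos":[0,-83,0],"yaw":0},{"delta_pos":[0,-85,0],"yaw":0},{"delta_pos":[0,-85,0],"yaw":0},{"delta_pos":[0,-85,0],"yaw":0},{"delta_pos":[0,-85,0],"yaw":0}]'
python3 - <<'E'
from h import *
from bench import robot
look("scene","s13");look("top","t13")
a=cv2.imread("pics/s13.png")[150:390,240:430]
cv2.imwrite("pics/s13a.png",cv2.resize(a,None,fx=2.5,fy=2.5,interpolation=cv2.INTER_CUBIC))
look("wrist","w13")
o=robot.get_obs();print(o['tool_pos'],o['ee_rot'],o['qvel'].round(3) if hasattr(o['qvel'],'round') else o['qvel'])
h=np.load("h.npy");print(tow(h,[.01,-.075,.171]))
E
```

```text
time: 14.5
tool_pos: [0.5456, -0.0978, 0.2477]
ee_rot: [-1.572, 0.002, -0.622]
wrist_force: [0.1, -0.1, -0.8]
width: 0.0538
[ 0.54580104 -0.09784902  0.24823676] [-1.57129947e+00  1.14877186e-03 -6.21970866e-01] [ 0.002 -0.002 -0.005  0.001 -0.001  0.001]
[[ 0.54477458 -0.09682056  0.171     ]]
```

View pics/s13a.png

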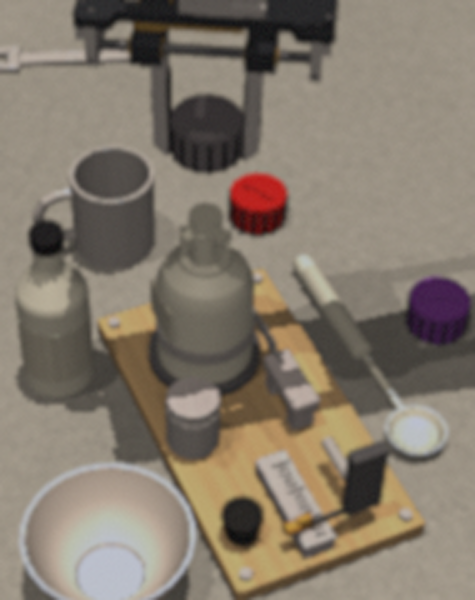

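View pics/w13.png

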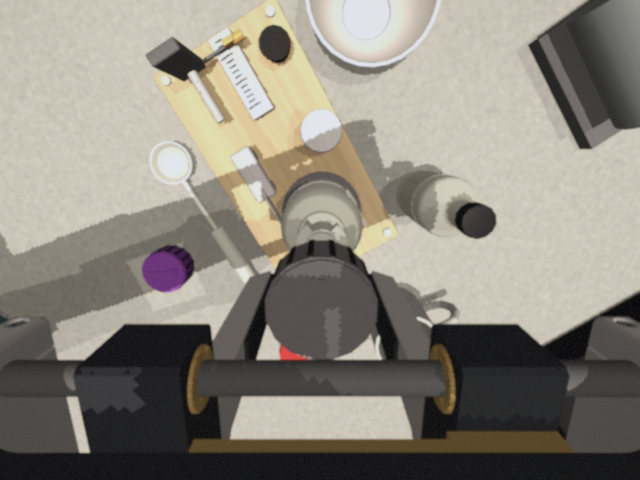

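```bash
python3 - <<'E'
import cv2
a=cv2.imread("pics/w13.png")[10:130,140:290]
cv2.imwrite("pics/w13a.png",cv2.resize(a,None,fx=5,fy=5,interpolation=cv2.INTER_CUBIC))
E
```

```text
(no output)
```

View pics/w13a.png

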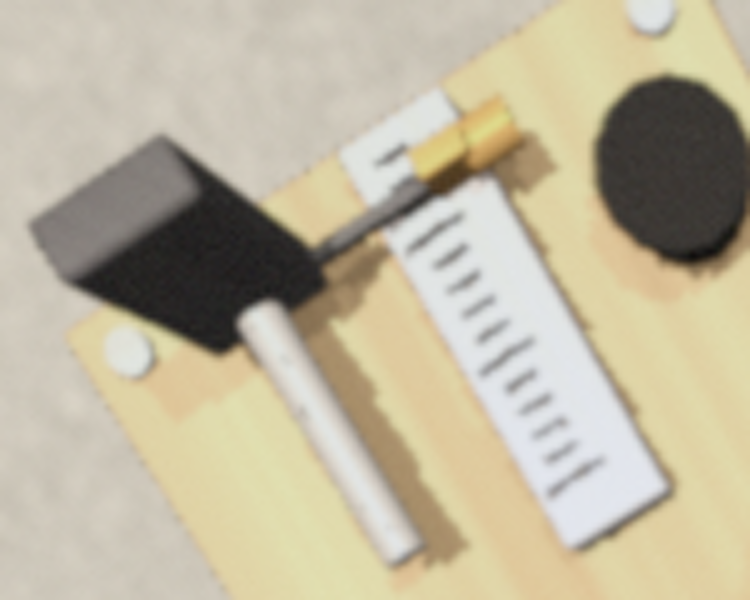

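The pointer (410,192) still runs straight into the brass marker (435,165). The cap is held level above the bare neck, and the bystanders are in place. Handing in.

```bash
python3 - <<'E'
from bench import robot
print(robot.close_job())
E
```

```text
the job is handed in; nothing more can be done
None
```

The job is done and handed in at about 14.6 s of the 58 s.

- **Slide:** I pulled it out 44 mm. In the close-ups the pointer covers the marker's tongue to within roughly 0.3–0.5 mm. It was still there after I released it and again just before hand-in.
- **Cap:** I gripped it on its flats, pressed it about 8 mm down (12.6 N), turned it 60° anticlockwise without slipping, and lifted it off with no pull on the wrist.
- **Last checks:** The cap is held level and still about 1 mm off the bottle's axis. Its rim is about 78 mm above the neck, which I worked out from the tool height rather than measured separately. The bystanders looked undisturbed in the last scene and wrist pictures.
- **Disagreements:**
  - The scene and top cameras differed by up to about 10 mm on the tab's position, so I relied on the wrist camera.
  - While pressing, the tool moved less than commanded (12 mm commanded gave about 8 mm), so I judged the depth by measured height and force.

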